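Open the flask incubator and hold the clip of the bare flask back

TASK

Pull the tray of the small white flask incubator out by its handle all the way to its stop. Then take the finger peg of the spring clip that sits over the bare glass flask (not the foil-wrapped one), swing the clip forward against its spring to its end stop, and finish holding it there with the gripper, so that a colleague can lift the flask out. Leave the other clip at rest, keep both flasks standing in their cups, and do not disturb the other things on the bench.

Things in the scene. Friction and masses are not known exactly. Their poses are not given: they have to be found in the camera images.
- incubator: White box-shaped benchtop flask incubator, fixed to the worktop, 260 mm deep (its x) by 290 mm wide (its y), 202 mm high; origin at the centre of its underside; z up. The tray slides out of it along its -x. The tray's front panel covers that whole face.
- tray (a joint): How far the tray is out, in m: 0 = shut, 0.20 = at its stop. The tray is a low tray behind a full-height front panel 14 mm thick (top edge 200 mm above the worktop); friction about 2.5 N, it stays where it is left.
- tray_handle (a point): Middle of the straight steel bar handle on the front panel, 172 mm above the worktop, 50 mm in front of the panel's face; the bar is level, along the incubator's y, 10 mm thick and 120 mm long. Moves with the tray.
- clip_a (a joint): Spring clip arm over cup a: flat steel bar (11 mm wide, 8 mm thick, top face 142 mm above the worktop) on an upright pivot between the two cups. Value in rad: 0 = at rest, pointing away from the tray's middle with its pad over the cup; grows to 1.0 at its end stop as the free end swings towards the tray's front panel (anticlockwise seen from above). A spring always pulls it back to 0: about 4 N at the peg at rest, 7.5 N at the stop.
- clip_b (a joint): Spring clip arm over cup b: flat steel bar (11 mm wide, 8 mm thick, top face 142 mm above the worktop) on an upright pivot between the two cups. Value in rad: 0 = at rest, pointing away from the tray's middle with its pad over the cup; grows to 1.0 at its end stop as the free end swings towards the tray's front panel (clockwise seen from above). A spring always pulls it back to 0: about 4 N at the peg at rest, 7.5 N at the stop.
- clip_a_peg (a point): Round upright black finger peg on the free end of clip a, 12 mm across, from 142 to 184 mm above the worktop; the point is on its axis at 165 mm height, moves with the clip and lies 70 mm from the pivot axis. Free on all sides above the clip once the tray is out; the inside of the front panel is then at least 60 mm from the peg's axis.
- clip_b_peg (a point): Round upright black finger peg on the free end of clip b, 12 mm across, from 142 to 184 mm above the worktop; the point is on its axis at 165 mm height, moves with the clip and lies 70 mm from the pivot axis. Free on all sides above the clip once the tray is out; the inside of the front panel is then at least 60 mm from the peg's axis.
- clip_a_hinge (a point): Point on the upright pivot axis of clip a, 165 mm above the worktop; moves with the tray.
- clip_b_hinge (a point): Point on the upright pivot axis of clip b, 165 mm above the worktop; moves with the tray.
- cup_a_floor (a point): Centre of the floor of cup a (the one at the incubator's +y side of the tray), 22 mm above the worktop; ring rim 62 mm inside, 72 mm outside, 12 mm high. Moves with the tray.
- cup_b_floor (a point): Centre of the floor of cup b (the one at the incubator's -y side of the tray), 22 mm above the worktop; ring rim 62 mm inside, 72 mm outside, 12 mm high. Moves with the tray.
- bare_flask: Small bare glass conical flask with pale amber broth, 52 mm wide, 85 mm high, loose, standing in one of the two cups (either one); origin at the centre of its underside.
- foil_flask: Flask wrapped in crumpled aluminium foil, about 58 mm wide, 108 mm high, loose, standing in the other cup; origin at the centre of its underside.
- burner: Bystander: small gas burner with an upright tube on a flat foot, 81 x 145 mm, 142 mm high, on the far right of the worktop; origin at the centre of its underside.
- tips: Bystander: closed pipette tip box with a clear lid, 92 x 122 mm, 77 mm high, on the worktop at the right; origin at the centre of its underside.

How it is judged:
By the outcome, as a careful person would: the job done as asked, in the order asked, and still so for the second after the job is handed in, while the arm keeps its last pose, push and grip.
It also fails if it takes over 58 s, if anything falls off the work surface, if the arm or the gripper's body presses on something with over 40 N, if the wrist force passes 120 N, or if a joint passes its speed limit or range.

ROBOT

A 7-joint arm with a two-finger parallel gripper is mounted at the origin on the work surface; the furniture and walls round the work are solid. World frame = base frame: x ahead of the robot, y to its left, z up, the work surface at z = 0. Lengths are in m, angles in rad, forces in N, time in s.
With the tool pointing down it reaches from about 0.4 to 0.85 m from the base axis. Payload 4.5 kg.
Tool frame: the origin (TCP) lies between the finger pads; the fingertips stand 11 mm ahead of it and the grasp point (between the pads) lies 8 mm behind it; z points along the fingers, y is the direction in which the jaws open and shut (so a half turn about z gives the same grasp; the last joint's range is limited). The gripper opens to 88 mm and grips with 3 to 60 N. Pads are 18 mm wide; open, the fingers measure 123 mm over their backs; the gripper's body (75 mm by 187 mm) begins 45 mm behind the grasp point.
Start: joints at [1.142, 0.689, -0.195, 1.565, 0.157, 0.902, -0.215], TCP at [0.279, -0.559, 0.23] pointing down, gripper open.
Joint ranges: [-3.01, 3.01], [-0.46, 2.08], [-1.47, 1.51], [0.13, 2.56], [-1, 4.14], [0.04, 2.09], [-2.66, 2.66]. Speed limits (rad/s): [2.57, 2.57, 3.14, 3.14, 3.14, 3.14, 3.14].

INTERFACE

Orientations are given as a unit quaternion [x, y, z, w].
In Python, from cell import * gives the robot as it stands. Calls block until the motion is done:
- goto(position, orientation): joint-space move of the TCP to a pose.
- line_to(position, rate=0.15, orientation=None): straight line of the TCP; orientation=None keeps the orientation; rate is the mean speed in m/s.
- move_joints(angles): joint-space move.
- let_go() and close_gripper(grip_force=None): open the fingers fully, or close them until they stop; grip_force is the grip in N (None keeps the last).
- dwell(seconds).
- ik(position, orientation): joint angles nearest the present ones, or None.
- read_state(): the state.
- camera(name): name is "side" or "top"; returns the picture (420x560x3 uint8, blue, green, red); there is no depth.
- camera_params(name): a dict with "fx", "fy", "cx", "cy" (pixels), "xyz" and "attitude" of the camera in the world. Camera axes: x right, y up, looking along -z (the intrinsics and any distortion apply to the point x, -y, -z); pixel columns grow to the right and rows downward; lengths in m; the calibration is good to about 2 mm. A picture is of the moment at which its call begins. camera_params takes no time and is no camera call.
A pose or a line that the arm cannot do raises IKError and nothing moves.
- job_done(): hands the job in, once; it reports no verdict.
The state is a dict: "time": time; "joints": joint angles; "qvel": joint speeds; "effort": joint torques, N m; "tcp_pos": TCP position; "ee_rot": TCP orientation; "contact_force": force on the tool from outside, world axes, zero at the start; "ft_torque": the same for the moment, N m; "opening": finger opening in m.
Only numpy, scipy, OpenCV 4.12 (cv2) and the standard library are available. Lean on these libraries where they do the work, as an engineer would, in place of code of your own. Each camera call takes 0.05 s, during which the arm holds its last target.

## Working session

There is one attempt and no reset: what is moved stays moved. The work goes in short steps, each a Python script; the robot and the scene stay as the last script left them, time stands still between calls to the robot, and variables do not carry over. Pictures are saved under pics/ and viewed, and the job is handed in when it is done.

```bash
mkdir -p pics; ls
python3 - <<'E'
from cell import *
import cv2
for n in("side","top"):
    cv2.imwrite(f"pics/{n}0.png",camera(n)); print(n,camera_params(n))
s=read_state();print(s)
E
```

```text
pics
side {'fx': 542.2634671382883, 'fy': 542.2634671382883, 'cx': 279.19417188856903, 'cy': 199.88088718477988, 'xyz': array([ 0.52122211, -0.79978731,  1.14864897]), 'attitude': array([ 0.34569153, -0.01360214, -0.03130463,  0.93772724])}
top {'fx': 433.3251094985177, 'fy': 433.3251094985177, 'cx': 280.34159170845516, 'cy': 212.06206290696528, 'xyz': array([-0.05151372,  0.01713833,  0.90943701]), 'attitude': array([ 0.23610791, -0.22371727, -0.63183253,  0.70355618])}
{'time': 0.1, 'joints': array([ 1.14178922,  0.68987461, -0.19453548,  1.56620828,  0.15730067,
        0.90250385, -0.21510389]), 'qvel': array([-0.00121665, -0.00395371, -0.001553  , -0.00316396,  0.00059677,
       -0.00179451, -0.00048233]), 'effort': array([-3.54653821e-03, -5.28498673e+01, -1.27176426e+00, -1.53837276e+01,
       -5.26026764e-02,  1.94310982e-03,  5.56131602e-05]), 'tcp_pos': array([ 0.27875359, -0.55876126,  0.22881502]), 'ee_rot': array([ 9.73335877e-01,  2.29383148e-01, -2.36804062e-04, -7.65477734e-04]), 'contact_force': array([-0.07432174,  0.22360232, -1.1409889 ]), 'ft_torque': array([0.02452794, 0.03583183, 0.02460167]), 'opening': 0.08797567696839058}
```

View pics/side0.png

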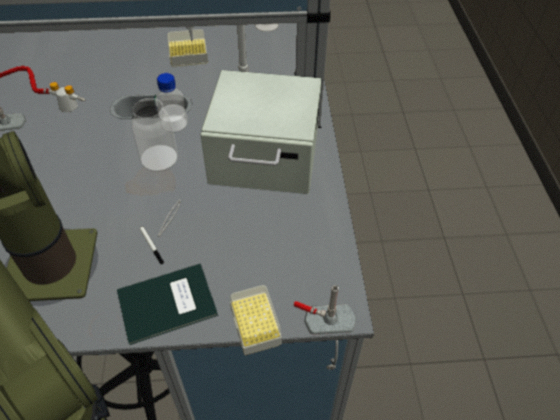

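View pics/top0.png

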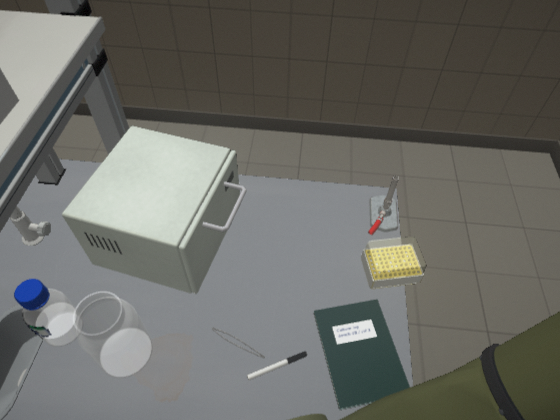

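Side: the incubator's top spans about (205–322, 73–145), with the handle bar at about (232–279, 155). Top: the handle bar runs (243,187) to (222,228). I'll zoom in on both.

```bash
cat > h.py <<'E'
import numpy as np, cv2
from scipy.spatial.transform import Rotation as R
from cell import *
def ray(n,px):
    p=camera_params(n); d=np.array([(px[0]-p['cx'])/p['fx'],-(px[1]-p['cy'])/p['fy'],-1.])
    return np.array(p['xyz']),R.from_quat(p['attitude']).apply(d)
def onz(n,px,z):
    o,d=ray(n,px); return o+d*(z-o[2])/d[2]
def tri(a,b):
    o1,d1=ray('side',a);o2,d2=ray('top',b)
    t=np.linalg.lstsq(np.c_[d1,-d2],o2-o1,rcond=None)[0]
    p,q=o1+t[0]*d1,o2+t[1]*d2
    return (p+q)/2,np.linalg.norm(p-q)
def proj(n,P):
    p=camera_params(n); c=R.from_quat(p['attitude']).inv().apply(np.array(P)-p['xyz'])
    return np.array([p['cx']-p['fx']*c[0]/c[2], p['cy']+p['fy']*c[1]/c[2]])
def crop(img,x0,y0,x1,y1,k,name):
    cv2.imwrite('pics/'+name,cv2.resize(img[y0:y1,x0:x1],None,fx=k,fy=k,interpolation=cv2.INTER_CUBIC))
E
python3 - <<'E'
from h import *
crop(cv2.imread('pics/side0.png'),195,60,335,200,4,'s1.png')
crop(cv2.imread('pics/top0.png'),55,120,255,300,3,'t1.png')
for p in [(220,73),(322,80),(313,145),(206,136)]: print('side',p,onz('side',p,.2))
for p in [(137,128),(236,153),(186,247),(64,213)]: print('top',p,onz('top',p,.2))
print(onz('side',(231,158),.172),onz('side',(278,162),.172),onz('top',(243,187),.172),onz('top',(222,228),.172))
E
```

```text
side (220, 73) [0.44301835 0.4967163  0.2       ]
side (322, 80) [0.73163646 0.4458547  0.2       ]
side (313, 145) [0.67736423 0.18350437 0.2       ]
side (206, 136) [0.40801899 0.23395988 0.2       ]
top (137, 128) [0.71788753 0.43366483 0.2       ]
top (236, 153) [0.66121641 0.18146235 0.2       ]
top (186, 247) [0.393503   0.23532748 0.2       ]
top (64, 213) [0.44708164 0.50252918 0.2       ]
[0.46941424 0.17868056 0.172     ] [0.58730889 0.15688249 0.172     ] [0.58371891 0.15446071 0.172     ] [0.46597384 0.18048518 0.172     ]
```

View pics/s1.png

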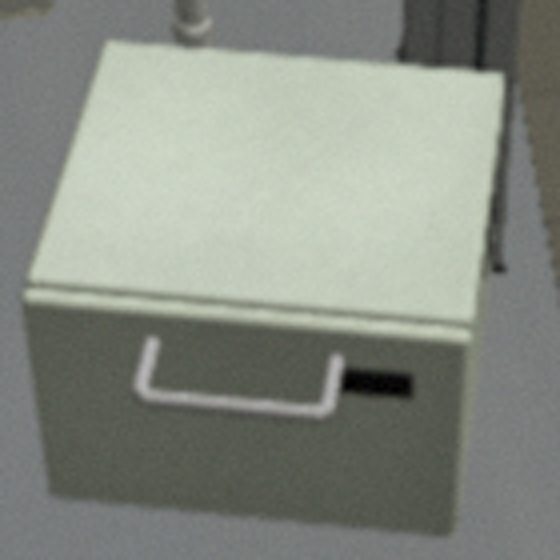

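View pics/t1.png

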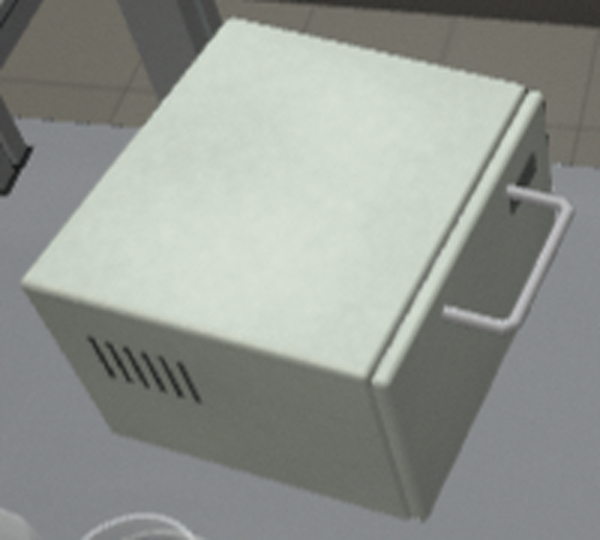

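Both views agree on the handle centre, about (0.526, 0.167). The pull direction is roughly -y, turned about 11° towards -x. I'll refine the yaw using several edges.

Run:
```python
from h import *
def S(x,y): return (x/4+195-.375,y/4+60-.375)
def T(x,y): return (x/3+55-.33,y/3+120-.33)
ang=lambda v:np.degrees(np.arctan2(v[1],v[0]))
E=[('sidefront','side',S(27,294),S(470,334),.2),('sideback','side',S(107,42),S(504,73),.202),('topfront','top',T(380,384),T(541,93),.2),('topback','top',T(23,284),T(230,18),.202),
('barS','side',S(150,397),S(322,411),.175),('barT','top',T(515,326),T(570,212),.175)]
for n,c,a,b,z in E:
    A,B=onz(c,a,z),onz(c,b,z); print(n,A.round(4),B.round(4),'len',np.linalg.norm(B-A).round(4),'ang',ang(B-A).round(2))
for n,c,a,b,z in [('depthS','side',S(27,294),S(107,42),.2),('depthS2','side',S(470,334),S(504,73),.2),('T','top',T(380,384),T(23,284),.2),('T2','top',T(541,93),T(230,18),.2)]:
    A,B=onz(c,a,z),onz(c,b,z); print(n,np.linalg.norm(B-A).round(4),'ang-90',(ang(B-A)-90).round(2))
print('bar ends tri',tri(S(140,392),T(510,330)),tri(S(330,411),T(573,207)))
```

```text
sidefront [0.396  0.2455 0.2   ] [0.6759 0.1904 0.2   ] len 0.2853 ang -11.14
sideback [0.4471 0.5074 0.202 ] [0.7285 0.4532 0.202 ] len 0.2865 ang -10.9
topfront [0.391  0.2439 0.2   ] [0.6685 0.185  0.2   ] len 0.2838 ang -11.98
topback [0.442  0.5031 0.202 ] [0.7223 0.4486 0.202 ] len 0.2856 ang -11.0
barS [0.4724 0.1724 0.175 ] [0.5798 0.1531 0.175 ] len 0.1092 ang -10.18
barT [0.464  0.1707 0.175 ] [0.5718 0.1487 0.175 ] len 0.11 ang -11.56
depthS 0.2695 ang-90 -10.91
depthS2 0.2707 ang-90 -11.29
T 0.2658 ang-90 -11.37
T2 0.2706 ang-90 -11.93
bar ends tri (array([0.4643802 , 0.17590475, 0.1731377 ]), np.float64(0.005681581072669767)) (array([0.58258578, 0.15010054, 0.17322836]), np.float64(0.007695938588873867))
```

```bash
cat >> h.py <<'E'
PSI=np.radians(-11.2)
U=np.array([np.cos(PSI),np.sin(PSI),0]); N=np.array([np.sin(PSI),-np.cos(PSI),0])  # U along bar (-y inc), N pull dir
H0=np.array([.5235,.166,0])
def quat(y):
    y=np.array(y)/np.linalg.norm(y); z=np.array([0,0,-1.]); x=np.cross(y,z)
    return R.from_matrix(np.c_[x,y,z]).as_quat()
def at(p,z): return [float(p[0]),float(p[1]),z]
E
python3 - <<'E'
from h import *
print('jar base',onz('side',(158,158),0),'bottle cap',tri((167,80),(32,292)),'jar rim',tri((148,110),(100,315)))
P=H0+.022*N
for s in (1,-1):
    q=quat(s*N)
    for p in (at(P,.34),at(P,.166),at(P+.2*N,.166)): print(s,np.round(p,3),np.round(ik(p,q),2) if ik(p,q) is not None else None)
E
```

```text
jar base [0.24346298 0.36496544 0.        ] bottle cap (array([0.28470216, 0.51018919, 0.16920919]), np.float64(0.006700854217915256)) jar rim (array([0.24624771, 0.35887612, 0.18653327]), np.float64(0.005350511375612801))
1 [0.519 0.144 0.34 ] [-0.24  0.45 -0.18  1.67  0.09  1.03 -2.22]
1 [0.519 0.144 0.166] [-0.45  0.67  0.16  1.9  -0.18  0.58 -1.94]
1 [ 0.48  -0.052  0.166] [-0.02  0.61  0.05  2.06 -0.07  0.47 -1.68]
-1 [0.519 0.144 0.34 ] [ 0.21  0.58 -0.96  1.65  0.51  1.18  0.5 ]
-1 [0.519 0.144 0.166] [ 0.09  0.76 -0.76  1.87  0.72  0.8   0.31]
-1 [ 0.48  -0.052  0.166] [ 0.44  0.69 -0.69  2.03  0.71  0.67  0.65]
```

Run:
```python
from h import *
q=quat(-N);P=H0+.022*N
s=read_state(); p=s['tcp_pos']
line_to([p[0],p[1],.33],rate=.2)
goto(at(P,.33),q)
line_to(at(P,.23),rate=.15)
s=read_state();print(s['time'],s['tcp_pos'],s['contact_force'],s['joints'].round(2))
for n in("side","top"): cv2.imwrite(f"pics/{n}2.png",camera(n))
a=cv2.resize(cv2.imread('pics/side2.png')[40:220,140:380],None,fx=3,fy=3);cv2.imwrite('pics/s2.png',a)
```

```text
4.1917 [0.51971615 0.14487917 0.23074936] [ 0.21220351 -0.60428924 -0.36090481] [ 0.16  0.71 -0.9   1.8   0.67  0.97  0.35]
```

View pics/s2.png

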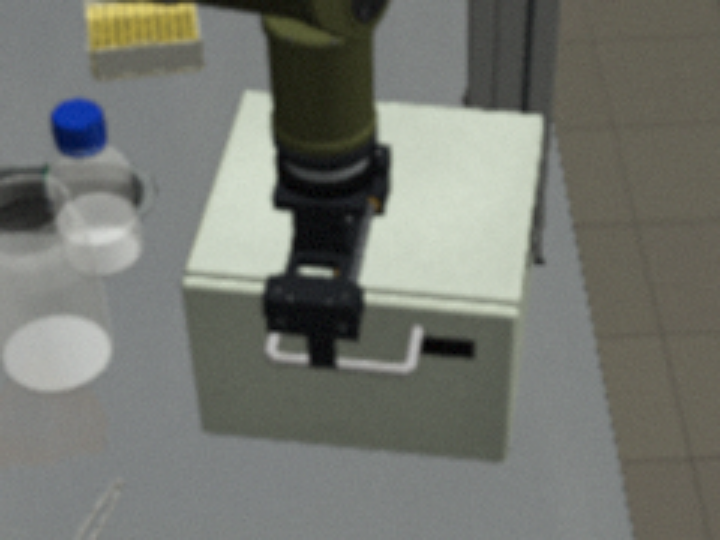

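View pics/top2.png

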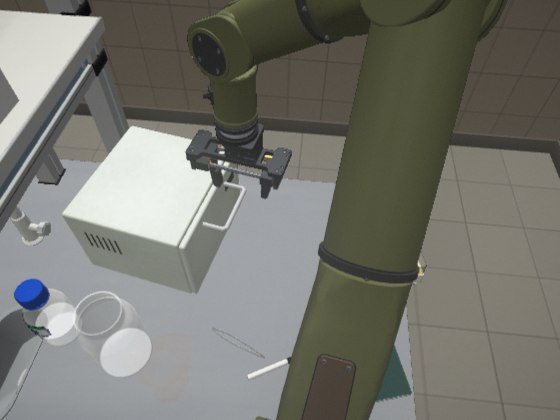

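The fingers are over the bar in both views: the front finger is at about (322,365) in the side crop, and the rear finger is between the bar and the panel. Next I'll lower, close and start pulling.

Run:
```python
from h import *
P=H0+.022*N
for z in (.2,.18,.166):
    line_to(at(P,z),rate=.08); s=read_state(); print(z,s['tcp_pos'].round(4),s['contact_force'].round(2))
close_gripper(15)
s=read_state(); print(s['time'],s['opening'],s['tcp_pos'].round(4),s['contact_force'].round(2))
for n in("side","top"): cv2.imwrite(f"pics/{n}3.png",camera(n))
cv2.imwrite('pics/c3.png',np.hstack([cv2.resize(cv2.imread('pics/side3.png')[80:210,180:330],None,fx=2.6,fy=2.6),cv2.resize(cv2.imread('pics/top3.png')[120:250,150:300],None,fx=2.6,fy=2.6)]))
```

```text
0.2 [0.519  0.1445 0.1995] [-0.06  0.84 -0.22]
0.18 [0.5189 0.1443 0.1794] [-0.77 -0.16 -1.38]
0.166 [0.5189 0.1442 0.1654] [0.14 0.57 0.2 ]
7.05 0.0001979592834429857 [0.5197 0.1446 0.1679] [-2.44  0.42 15.75]
```

View pics/c3.png

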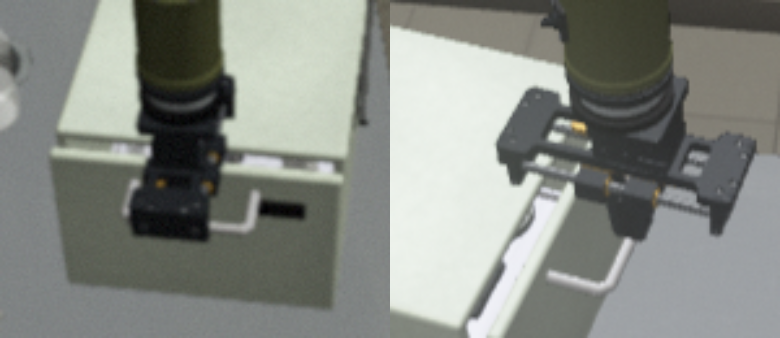

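The opening is 0.2 mm, so the bar isn't between the pads, even though the tray came out about 20 mm. There is also 15 N upward on the tool. I'll look closer before moving.

Run:
```python
from h import *
dummy=0
a=cv2.resize(cv2.imread('pics/side3.png')[125:195,200:290],None,fx=4.4,fy=4.4,interpolation=cv2.INTER_CUBIC)
b=cv2.resize(cv2.imread('pics/top3.png')[170:240,190:280],None,fx=4.4,fy=4.4,interpolation=cv2.INTER_CUBIC)
c=np.hstack([a,b]); cv2.imwrite('pics/c3b.png',cv2.convertScaleAbs(c,alpha=1.8,beta=20))
s=read_state();p=s['tcp_pos'];print(s['ee_rot'],p)
for z in (.157,.172): 
  for n in('side','top'): print(n,z,proj(n,[p[0],p[1],z]))
```

```text
[ 9.76682202e-02  9.95218301e-01 -6.34496203e-05  1.20329363e-03] [0.51977818 0.14464955 0.16786155]
side 0.157 [251.55699718 170.88371311]
top 0.157 [243.28417564 213.72870723]
side 0.172 [251.34738936 166.74042444]
top 0.172 [242.93084586 209.48856393]
```

View pics/c3b.png

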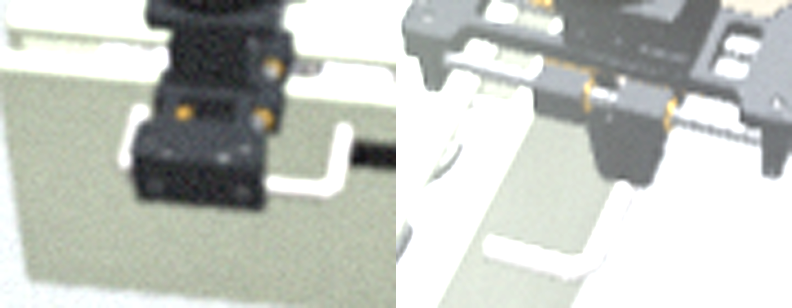

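Run:
```python
from h import *
p=read_state()['tcp_pos']
def S(x,y): return (x/4.4+200,y/4.4+125)
def T(x,y): return ((x-396)/4.4+190,y/4.4+170)
for n,px in [('side',S(272,186)),('side',S(335,189)),('top',T(622,195)),('top',T(590,255))]:
    for z in (.157,.172):
        q=onz(n,px,z); d=q-p; print(n,np.round(px,1),z,q.round(4),'along N',(d@N).round(4),'along U',(d@U).round(4))
```

```text
side [261.8 167.3] 0.157 [0.5462 0.1556 0.157 ] along N -0.0158 along U 0.0238
side [261.8 167.3] 0.172 [0.5458 0.1411 0.172 ] along N -0.0016 along U 0.0262
side [276.1 168. ] 0.157 [0.5822 0.1509 0.157 ] along N -0.0182 along U 0.06
side [276.1 168. ] 0.172 [0.5813 0.1365 0.172 ] along N -0.0039 along U 0.0619
top [241.4 214.3] 0.157 [0.5177 0.1486 0.157 ] along N -0.0034 along U -0.0028
top [241.4 214.3] 0.172 [0.5063 0.1459 0.172 ] along N 0.0013 along U -0.0134
top [234.1 228. ] 0.157 [0.4795 0.1582 0.157 ] along N -0.0055 along U -0.0421
top [234.1 228. ] 0.172 [0.469  0.1554 0.172 ] along N -0.0007 along U -0.052
```

The bar's image position matches the TCP line at z≈0.17, which conflicts with a fully closed gripper. I'll test it with a small lift.

Run:
```python
from h import *
s=read_state();p=s['tcp_pos'];print(s['time'],p.round(4),s['contact_force'].round(2),s['opening'])
for dz in (.002,.004):
    line_to(at(p,p[2]+dz),rate=.05); s=read_state();print(dz,s['tcp_pos'].round(4),s['contact_force'].round(2),s['ft_torque'].round(2),s['opening'])
```

```text
7.15 [0.5198 0.1446 0.1679] [-2.61 -0.07 15.3 ] 0.0002606891696901749
0.002 [0.5195 0.1434 0.1695] [ 0.11  1.04 -0.43] [ 0.03 -0.11  0.09] 0.00037658153844420775
0.004 [0.5196 0.1443 0.1716] [ 0.17  0.18 -0.6 ] [ 0.04 -0.14 -0.  ] 0.001043426686269956
```

Run:
```python
from h import *
p=read_state()['tcp_pos']
for z in (.176,.182,.19,.2,.215):
    line_to(at(p,z),rate=.05); s=read_state();print(z,s['tcp_pos'].round(4),s['contact_force'].round(2),s['opening'])
for n in("side","top"): cv2.imwrite(f"pics/{n}4.png",camera(n))
cv2.imwrite('pics/c4.png',np.hstack([cv2.resize(cv2.imread('pics/side4.png')[90:190,200:290],None,fx=4.4,fy=4.4),cv2.resize(cv2.imread('pics/top4.png')[150:250,190:280],None,fx=4.4,fy=4.4)]))
print(s['time'])
```

```text
0.176 [0.5197 0.1444 0.1762] [ 0.52  0.41 -0.5 ] 0.0001525668717924261
0.182 [0.5199 0.1445 0.1824] [0.06 0.53 0.11] 0.00023454282763398765
0.19 [0.5198 0.1445 0.1904] [0.16 1.36 0.55] 0.0005930506783279126
0.2 [0.5198 0.1445 0.2004] [ 0.05  0.88 -0.85] 0.00044273366908511447
0.215 [0.5197 0.1444 0.2153] [-0.41  0.76  0.03] 0.0002330769645671517
9.275
```

View pics/c4.png

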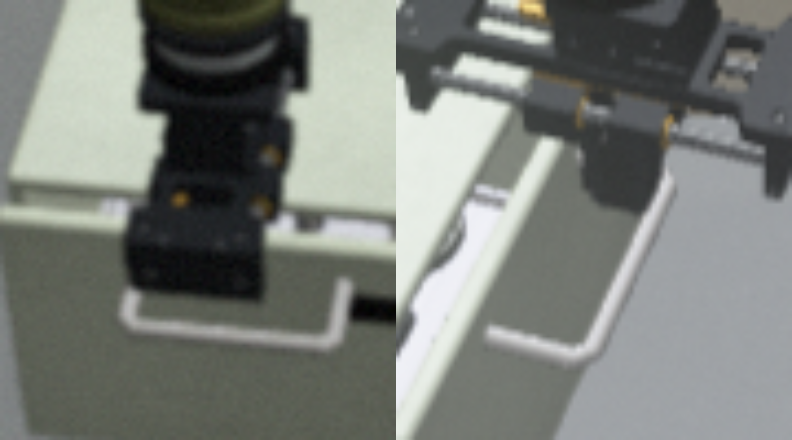

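```bash
python3 - <<'E'
from h import *
s=read_state();p=s['tcp_pos']
for dz in (-.011,0,.008): print(dz,proj('top',p+[0,0,dz]),proj('side',p+[0,0,dz]))
def S(x,y): return (x/4.4+200,y/4.4+90)
def T(x,y): return ((x-396)/4.4+190,y/4.4+150)
print('tip px seen',T(628,210))
A=tri(S(130,322),T(585,352));B=tri(S(335,345),T(668,185));print(A,B)
print(onz('side',S(232,333),.172),onz('top',T(626,268),.172),onz('side',S(232,333),.152),onz('top',T(626,268),.152))
E
python3 - <<'E'
import cv2,numpy as np
b=cv2.imread('pics/top4.png')[150:250,180:300]
cv2.imwrite('pics/t4.png',cv2.convertScaleAbs(cv2.resize(b,None,fx=6,fy=6,interpolation=cv2.INTER_CUBIC),alpha=1.8,beta=25))
E
```

```text
-0.011 [242.34418406 200.20531484] [250.79464873 157.8195781 ]
0 [242.06630574 196.8491103 ] [250.63227448 154.62264546]
0.008 [241.86084003 194.36750283] [250.51288655 152.27205614]
tip px seen (242.72727272727272, 197.72727272727272)
(array([0.46462876, 0.15790955, 0.17277813]), np.float64(0.0034176804360099722)) (array([0.57929457, 0.13574984, 0.16692699]), np.float64(0.007136773947513507))
[0.52335053 0.14810031 0.172     ] [0.51575206 0.14545651 0.172     ] [0.52339411 0.16751133 0.152     ] [0.53113685 0.14893662 0.152     ]
```

View pics/t4.png

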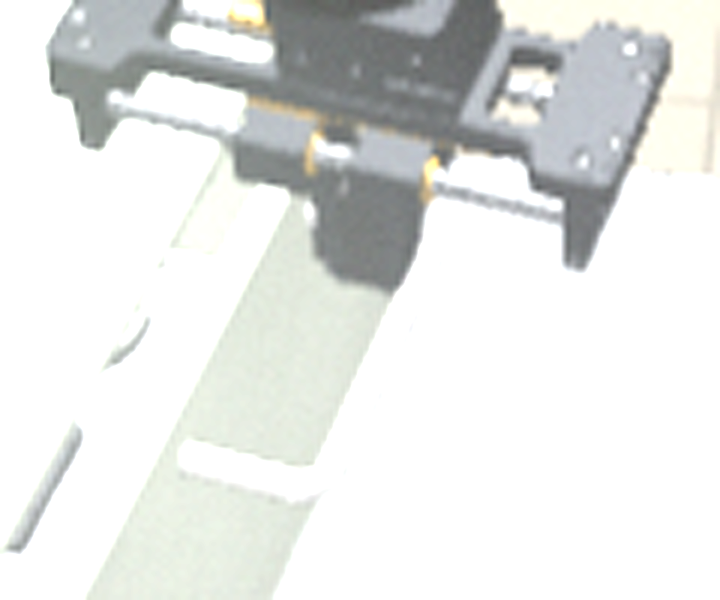

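The fingertips do end where predicted, and the bar measures 0.167–0.173 high. It was probably squeezed out past the chamfered tips, so I'll retry 8 mm deeper. The gripper body would still clear the panel by about 10 mm.

Run:
```python
from h import *
p=read_state()['tcp_pos']; P=p+.022*N
line_to(at(p,.24),rate=.15); let_go(); line_to(at(P,.24),rate=.15)
for z in (.2,.17,.158):
    line_to(at(P,z),rate=.08); s=read_state(); print(z,s['tcp_pos'].round(4),s['contact_force'].round(2))
    if abs(s['contact_force'][2])>8: break
else:
    close_gripper(20)
s=read_state(); print(s['time'],s['opening'],s['tcp_pos'].round(4),s['contact_force'].round(2))
for n in("side","top"): cv2.imwrite(f"pics/{n}5.png",camera(n))
cv2.imwrite('pics/c5.png',cv2.convertScaleAbs(np.hstack([cv2.resize(cv2.imread('pics/side5.png')[100:200,200:290],None,fx=4.4,fy=4.4),cv2.resize(cv2.imread('pics/top5.png')[150:250,200:290],None,fx=4.4,fy=4.4)]),alpha=1.6,beta=10))
```

```text
0.2 [0.5152 0.1229 0.1998] [-0.06 -0.11  1.  ]
0.17 [0.515  0.1227 0.1696] [-0.67  0.9   0.17]
0.158 [0.5149 0.1224 0.1575] [-0.04  0.04  0.11]
13.9667 0.009168769034609075 [0.5153 0.1226 0.1582] [0.45 3.04 1.23]
```

View pics/c5.png

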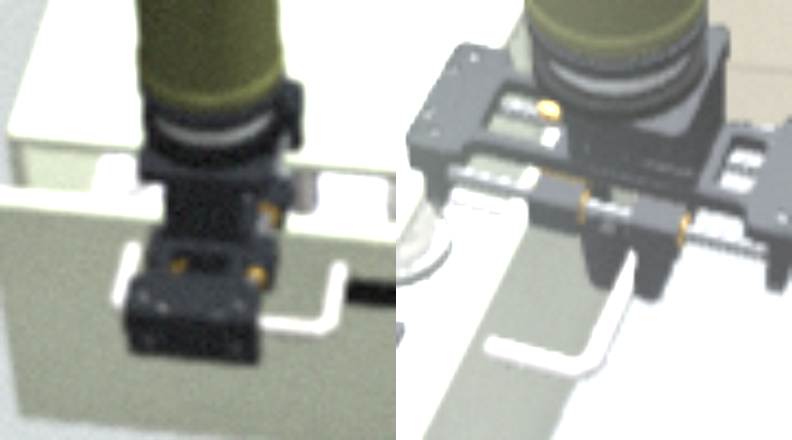

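The bar is now gripped: opening 9.2 mm, seen between the jaws in the top crop. The tray is about 44 mm out. Now I'll pull to the stop.

Run:
```python
from h import *
p=read_state()['tcp_pos']
def step(d,r):
    line_to(at(p+d*N,.158),rate=r); s=read_state(); f=s['contact_force']
    print(round(d,3),s['tcp_pos'].round(4),'out',round((H0-s['tcp_pos'])@-N,4),'F.N',(f@N).round(2),f.round(1),round(s['opening'],4),s['time']); return f@N
for d in (.05,.10,.14): step(d,.1)
for d in np.arange(.146,.19,.004):
    if step(d,.04)<-14: break
```

```text
0.05 [0.5048 0.0705 0.1581] out 0.0973 F.N 2.08 [-1.1 -1.9  7.9] 0.0089 14.7167
0.1 [0.495  0.0214 0.1581] out 0.1474 F.N 1.92 [-1.  -1.7  7.3] 0.0088 15.3667
0.14 [ 0.4871 -0.0179  0.1581] out 0.1875 F.N 1.98 [-1.5 -1.7  7.9] 0.0088 15.9167
0.146 [ 0.4862 -0.0223  0.1581] out 0.1919 F.N 0.57 [-1.8 -0.2  6.9] 0.0092 16.2167
0.15 [ 0.4855 -0.0259  0.1581] out 0.1956 F.N -0.92 [-1.2  1.2  6. ] 0.0094 16.4667
0.154 [ 0.4847 -0.0298  0.1581] out 0.1996 F.N -0.64 [-2.5  1.1  7.2] 0.0096 16.7167
0.158 [ 0.4839 -0.0339  0.1581] out 0.2037 F.N -0.39 [-2.7  0.9  7.5] 0.0093 16.9667
0.162 [ 0.4839 -0.0341  0.1581] out 0.204 F.N -7.46 [-0.6  7.7  2.8] 0.0092 17.2167
0.166 [ 0.4839 -0.0341  0.1582] out 0.204 F.N -15.39 [ 0.2 15.6 -3.4] 0.0091 17.4667
```

The stop is at about 0.204 by my reference, where the force climbs to 15 N. If I open here the rear finger would shove the panel back, so I'll loosen to 3 N and slide the fingers up off the bar first.

Run:
```python
from h import *
p=np.array([.4839,-.0341,.158])
line_to(at(p,.158),rate=.05)
close_gripper(3)
for z in (.165,.175,.185,.2,.25,.33):
    line_to(at(p,z),rate=.12); s=read_state(); print(z,s['tcp_pos'].round(4),s['contact_force'].round(2),round(s['opening'],4))
let_go()
goto(at(p+.12*N,.36),quat(-N))
print(read_state()['time'])
for n in("side","top"): cv2.imwrite(f"pics/{n}6.png",camera(n))
```

```text
0.165 [ 0.4837 -0.0342  0.1651] [-1.33  3.4   6.33] 0.0084
0.175 [ 0.4838 -0.0357  0.1749] [ 0.11  0.12 -0.29] 0.0003
0.185 [ 0.4841 -0.0346  0.185 ] [-0.58 -0.01 -0.81] 0.0007
0.2 [ 0.4842 -0.0342  0.2001] [-1.24 -0.47 -0.2 ] 0.0007
0.25 [ 0.4835 -0.0345  0.2495] [-0.58  1.13 -0.45] 0.0006
0.33 [ 0.4834 -0.0344  0.3293] [-0.39  0.51 -0.35] 0.0004
22.25
```

View pics/side6.png

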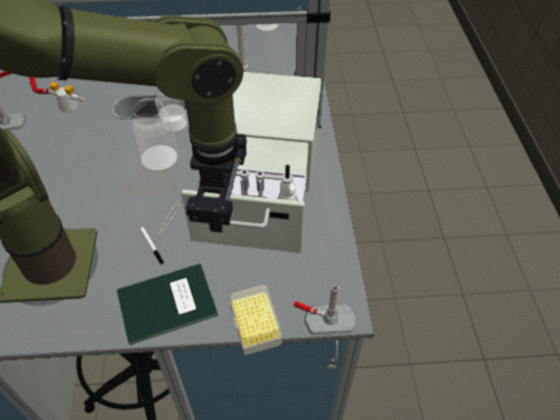

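View pics/top6.png

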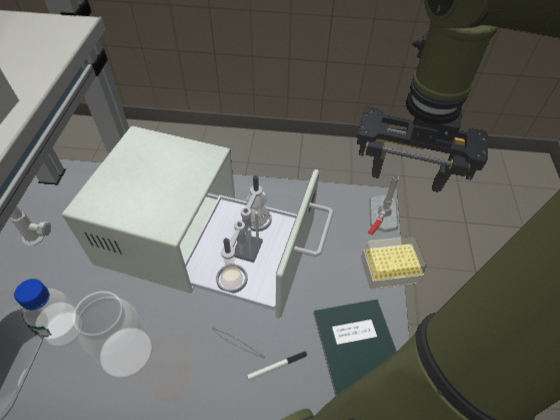

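Top: the tray is out. The near cup is at about (231,277) and the far cup, holding something silvery, at about (258,210). Zooming in to identify the flasks and pegs.

Run:
```python
from h import *
crop(cv2.imread('pics/top6.png'),180,160,330,310,4,'t6.png')
crop(cv2.imread('pics/side6.png'),200,140,320,230,6,'s6.png')
```

```text
(no output)
```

View pics/t6.png

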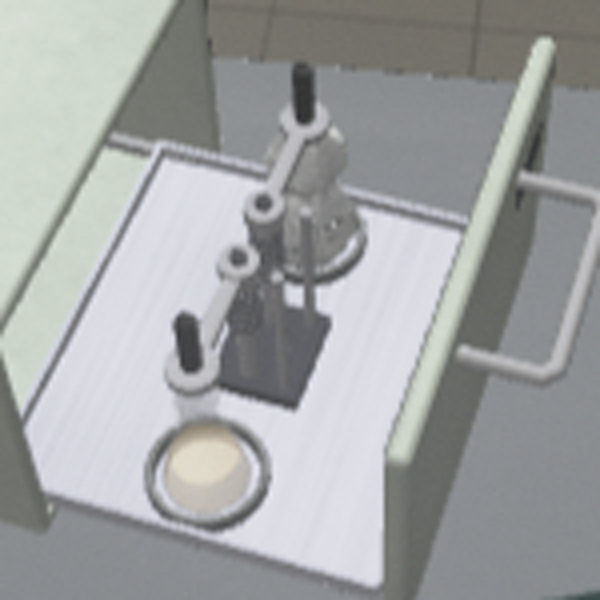

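View pics/s6.png

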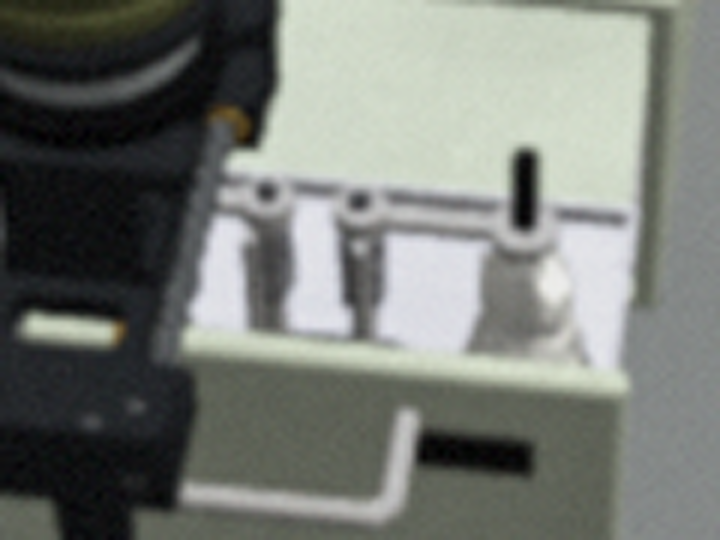

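The bare flask is in the near cup (amber base at (231,277) in the top view), so it's clip a: peg from crop (190,366) up to (185,318), hinge at crop (238,258). The foil flask is under clip b. I'll measure using both hinges and peg b as cross-checks.

Run:
```python
from h import *
def T(x,y): return (x/4+180-.4,y/4+160-.4)
def S(x,y): return (x/6+200-.4,y/6+140-.4)
for n,t,s,z in [('hingeA',(238,258),(268,190),.146),('hingeB',(265,206),(360,201),.146),('pegBtop',(302,68),(525,152),.184),('pegBbase',(303,122),(525,225),.142)]:
    a,b=onz('top',T(*t),z),onz('side',S(*s),z); print(n,a.round(4),b.round(4),tri(S(*s),T(*t)))
print('pegA top',onz('top',T(184,318),.184),'base',onz('top',T(192,368),.142))
hA=onz('top',T(238,258),.146);print('hA-70U',hA-.07*U)
c=cv2.imread('pics/top6.png')
```

```text
hingeA [0.4988 0.1512 0.146 ] [0.5012 0.155  0.146 ] (array([0.50011905, 0.15229745, 0.14669636]), np.float64(0.003685003567954435))
hingeB [0.5361 0.142  0.146 ] [0.5399 0.1461 0.146 ] (array([0.53845053, 0.14349338, 0.14604627]), np.float64(0.004593759762997148))
pegBtop [0.6075 0.1299 0.184 ] [0.6083 0.1336 0.184 ] (array([0.60735621, 0.13044377, 0.18569936]), np.float64(0.0025488610702551723))
pegBbase [0.6034 0.13   0.142 ] [0.6088 0.1315 0.142 ] (array([0.60773274, 0.13164649, 0.13941736]), np.float64(0.003981914369466492))
pegA top [0.43113604 0.16554738 0.184     ] base [0.42836258 0.16434584 0.142     ]
hA-70U [0.43011443 0.16477147 0.146     ]
```

Top-view and two-view values agree to 2–4 mm: peg a ≈ (0.431,0.167) and hinge a ≈ (0.500,0.153), 70 mm apart along the clip. The peg's clearance to the panel inside comes out as 123 mm at rest and 64 mm at the stop, which fits the spec. I'll check IK for a grasp with the jaws along the incubator's y, so the gripper body stays off the flask at the end.

```bash
cat >> h.py <<'E'
HA=np.array([.5,.153,0])
def peg(th,r=.07,h=None):
    h=HA if h is None else h
    return h+r*R.from_euler('z',th).apply(-U)
E
python3 - <<'E'
from h import *
print(peg(0),peg(1))
for s in (1,-1):
    q=quat(s*U)
    for p in (at(peg(0),.3),at(peg(0),.16),at(peg(.5),.16),at(peg(1.1),.16)):
        j=ik(p,q); print(s,np.round(p,3),None if j is None else j.round(2))
E
```

```text
[0.43133314 0.1665964  0.        ] [0.45145816 0.102565   0.        ]
1 [0.431 0.167 0.3  ] [-0.04  0.43 -0.63  1.92  0.32  0.89 -1.03]
1 [0.431 0.167 0.16 ] [-0.2   0.63 -0.41  2.11  0.51  0.51 -1.2 ]
1 [0.433 0.132 0.16 ] [-0.14  0.62 -0.41  2.13  0.51  0.49 -1.13]
1 [0.457 0.098 0.16 ] [-0.05  0.63 -0.41  2.09  0.5   0.51 -1.03]
-1 [0.431 0.167 0.3  ] [ 0.31  0.66 -1.32  1.91  0.71  1.16  1.66]
-1 [0.431 0.167 0.16 ] [ 0.15  0.8  -1.05  2.09  0.97  0.86  1.45]
-1 [0.433 0.132 0.16 ] [ 0.23  0.81 -1.08  2.12  0.99  0.86  1.48]
-1 [0.457 0.098 0.16 ] [ 0.33  0.85 -1.13  2.07  1.01  0.93  1.57]
```

Run:
```python
from h import *
goto(at(peg(0),.3),quat(U))
line_to(at(peg(0),.215),rate=.15)
s=read_state();print(s['time'],s['tcp_pos'],s['contact_force'].round(1))
for n in("side","top"): cv2.imwrite(f"pics/{n}7.png",camera(n))
cv2.imwrite('pics/c7.png',cv2.convertScaleAbs(np.hstack([cv2.resize(cv2.imread('pics/side7.png')[80:220,170:310],None,fx=2.8,fy=2.8),cv2.resize(cv2.imread('pics/top7.png')[160:300,180:320],None,fx=2.8,fy=2.8)]),alpha=1.5,beta=10))
```

```text
24.8667 [0.4318084  0.16683565 0.2154692 ] [-0.5 -0.3  0.4]
```

View pics/c7.png

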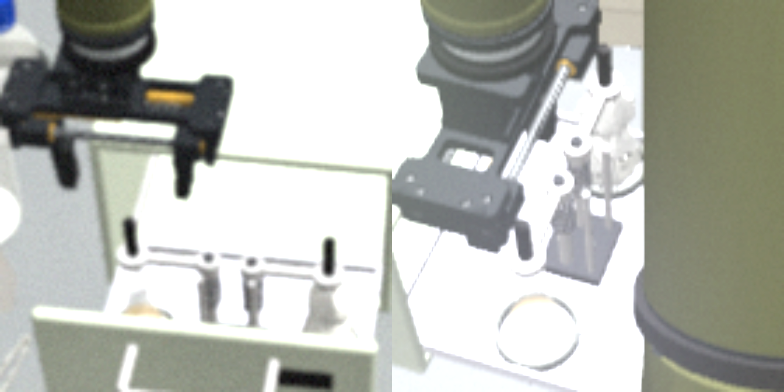

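The side view now shows peg a between the fingers: top at crop (130,222), fingers at 62 and 183. Check the peg position with the side ray, then descend and grip.

Run:
```python
from h import *
print('side pegA top',onz('side',(170+130/2.8,80+221/2.8),.184),'base',onz('side',(170+131/2.8,80+258/2.8),.142))
for z in (.195,.18,.162):
    line_to(at(peg(0),z),rate=.08); s=read_state(); print(z,s['tcp_pos'].round(4),s['contact_force'].round(2))
    if abs(s['contact_force'][2])>8: break
else: close_gripper(45)
s=read_state(); print(s['time'],s['opening'],s['tcp_pos'].round(4),s['contact_force'].round(2))
for n in("side","top"): cv2.imwrite(f"pics/{n}8.png",camera(n))
cv2.imwrite('pics/c8.png',cv2.convertScaleAbs(np.hstack([cv2.resize(cv2.imread('pics/side8.png')[80:220,170:310],None,fx=2.8,fy=2.8),cv2.resize(cv2.imread('pics/top8.png')[160:300,180:320],None,fx=2.8,fy=2.8)]),alpha=1.5,beta=10))
```

```text
side pegA top [0.43370423 0.16572715 0.184     ] base [0.43112545 0.16022633 0.142     ]
0.195 [0.4313 0.1666 0.1951] [-0.53  0.47  0.03]
0.18 [0.4313 0.1666 0.1801] [-0.78  0.03  0.87]
0.162 [0.4313 0.1666 0.162 ] [ 0.07  0.11 -0.21]
27.25 0.010087594428492837 [0.4302 0.1667 0.1619] [-3.74  1.48  2.31]
```

View pics/c8.png

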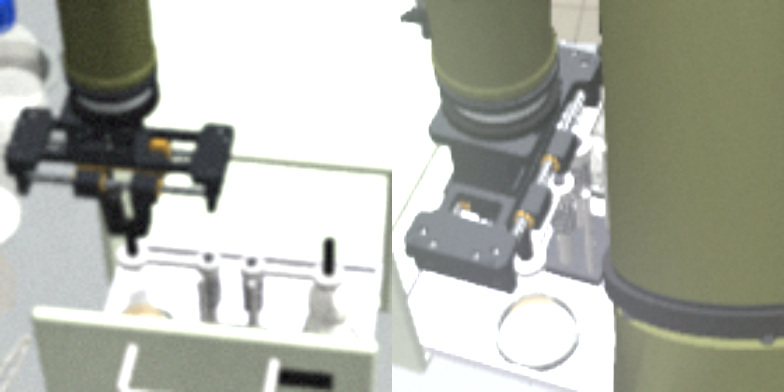

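Gripped at 10.1 mm (the peg is 12 mm, so possibly a little off-centre or the pads are compressing). I'll swing in small steps and watch for slip.

Run:
```python
from h import *
for th in (.08,.16,.24):
    line_to(at(peg(th),.162),rate=.06); s=read_state();p=s['tcp_pos'];t=R.from_euler('z',th).apply(N)
    d=p-HA; print(th,p.round(4),'r',np.hypot(*d[:2]).round(4),'F',s['contact_force'].round(2),'Ft',(s['contact_force']@t).round(2),round(s['opening'],4),s['time'])
cv2.imwrite("pics/side9.png",camera("side"))
crop(cv2.imread('pics/side9.png'),170,80,310,220,4,'s9.png')
```

```text
0.08 [0.4297 0.1636 0.162 ] r 0.0711 F [-5.18  6.73 -1.14] Ft -6.09 0.0105 27.6
0.16 [0.429  0.1578 0.162 ] r 0.0712 F [-6.61  5.41  0.95] Ft -5.18 0.0105 27.85
0.24 [0.4288 0.1531 0.162 ] r 0.0712 F [-6.8   7.89  0.75] Ft -8.19 0.0098 28.1
```

View pics/s9.png

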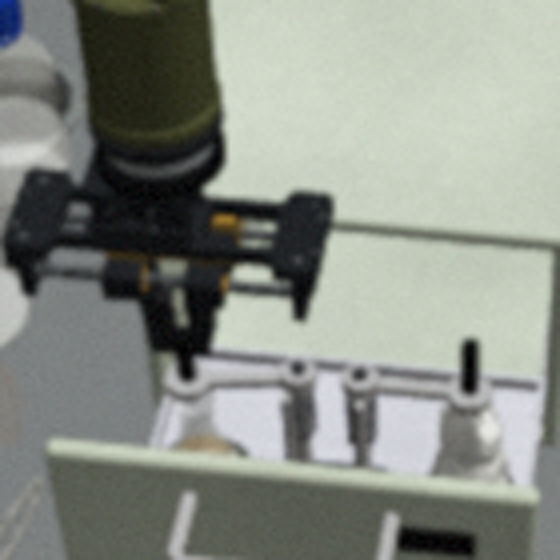

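The clip is following. A 7 N radial pull suggests the true hinge is about 3–4 mm closer to the robot, so I'll correct for that and continue to the stop.

Run:
```python
from h import *
h=HA-.0035*U
th=.24;last=None
seq=list(np.arange(.32,.97,.08))+list(np.arange(.99,1.3,.03))
for th in seq:
    line_to(at(peg(th,h=h),.162),rate=.06); s=read_state();p=s['tcp_pos'];d=p-h
    f=s['contact_force'];t=R.from_euler('z',th).apply(N);r=R.from_euler('z',th).apply(-U)
    a=np.arctan2(d@N,d@-U)
    print(round(th,2),p.round(4),'ang',round(a,3),'r',np.hypot(*d[:2]).round(4),'Ft',(f@t).round(1),'Fr',(f@r).round(1),'Fz',f[2].round(1),round(s['opening'],4),round(s['time'],2))
    if f@t<-18: break
for n in("side","top"): cv2.imwrite(f"pics/{n}10.png",camera(n))
cv2.imwrite('pics/c10.png',cv2.convertScaleAbs(np.hstack([cv2.resize(cv2.imread('pics/side10.png')[80:220,170:310],None,fx=2.8,fy=2.8),cv2.resize(cv2.imread('pics/top10.png')[160:300,180:320],None,fx=2.8,fy=2.8)]),alpha=1.5,beta=10))
```

```text
0.32 [0.4288 0.1479 0.1622] ang 0.28 r 0.068 Ft -5.7 Fr -0.5 Fz -5.3 0.0107 28.4
0.4 [0.4292 0.1433 0.1621] ang 0.348 r 0.0682 Ft -9.2 Fr 0.0 Fz -4.4 0.0102 28.65
0.48 [0.4299 0.1373 0.1621] ang 0.436 r 0.0686 Ft -6.9 Fr 1.6 Fz -2.8 0.0105 28.9
0.56 [0.4311 0.1314 0.1621] ang 0.523 r 0.0691 Ft -6.7 Fr 1.0 Fz -0.6 0.0104 29.15
0.64 [0.4327 0.1257 0.162 ] ang 0.608 r 0.0697 Ft -7.3 Fr 1.6 Fz 0.4 0.0102 29.4
0.72 [0.4347 0.1202 0.162 ] ang 0.691 r 0.0703 Ft -7.8 Fr 3.2 Fz 2.8 0.0106 29.65
0.8 [0.4368 0.1161 0.1619] ang 0.756 r 0.0706 Ft -10.3 Fr 3.6 Fz 3.6 0.0101 29.9
0.88 [0.4394 0.1111 0.1619] ang 0.836 r 0.0713 Ft -10.6 Fr 3.4 Fz 5.8 0.0104 30.15
0.96 [0.4424 0.1063 0.1618] ang 0.914 r 0.072 Ft -10.9 Fr 4.3 Fz 7.8 0.0104 30.4
0.99 [0.4436 0.1043 0.1618] ang 0.946 r 0.0724 Ft -9.7 Fr 5.9 Fz 7.8 0.0103 30.65
1.02 [0.4449 0.1028 0.1617] ang 0.973 r 0.0726 Ft -10.7 Fr 5.6 Fz 8.8 0.0104 30.9
1.05 [0.4462 0.1008 0.1617] ang 1.005 r 0.073 Ft -9.8 Fr 6.4 Fz 9.2 0.0103 31.15
1.08 [0.4476 0.0993 0.1617] ang 1.033 r 0.0732 Ft -10.6 Fr 6.7 Fz 9.5 0.0102 31.4
1.11 [0.4488 0.0981 0.1617] ang 1.056 r 0.0733 Ft -12.2 Fr 6.9 Fz 10.1 0.0106 31.65
1.14 [0.4493 0.0972 0.1616] ang 1.069 r 0.0737 Ft -15.6 Fr 7.1 Fz 12.0 0.0102 31.9
1.17 [0.4494 0.0971 0.1616] ang 1.071 r 0.0737 Ft -20.3 Fr 6.3 Fz 14.5 0.0101 32.15
```

View pics/c10.png

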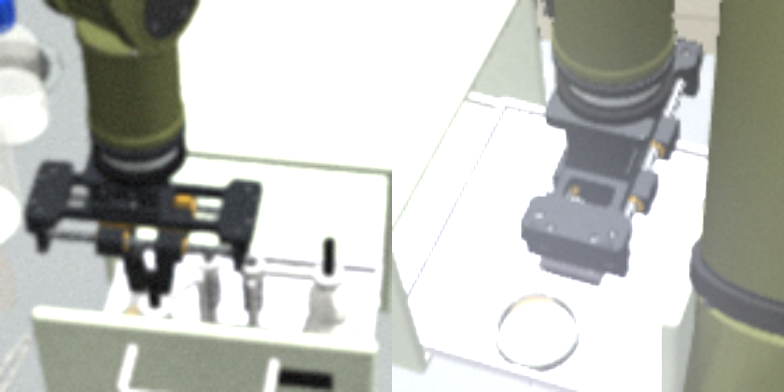

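Position stalls at (0.449,0.097) while the tangential force climbs from 10 to 20 N, which fits the end stop. I'll verify the clip angle and that the tray is still out from the image.

Run:
```python
from h import *
crop(cv2.convertScaleAbs(cv2.imread('pics/side10.png'),alpha=1.3,beta=5),180,135,310,225,6,'s10.png')
a=cv2.imread('pics/top10.png'); crop(a,180,160,330,310,4,'t10.png')
```

```text
(no output)
```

View pics/s10.png

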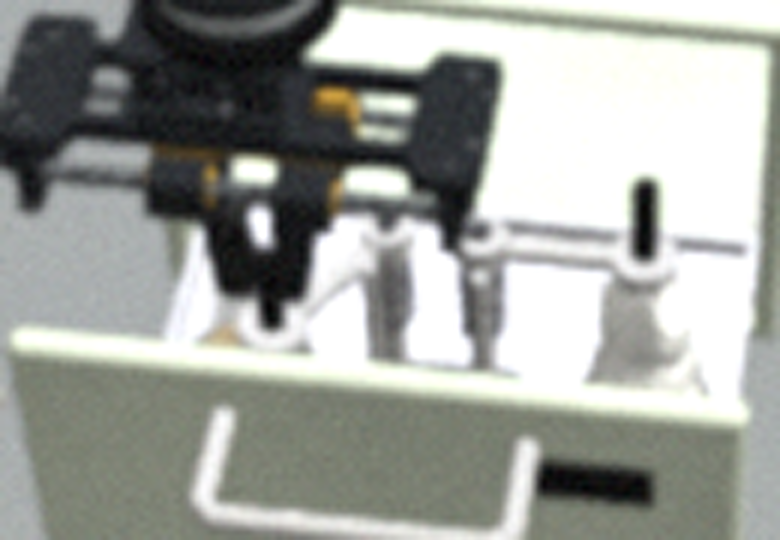

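View pics/t10.png

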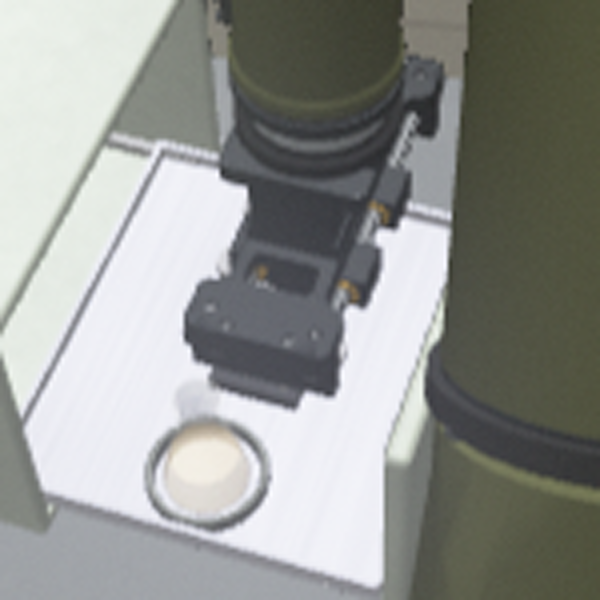

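Run:
```python
from h import *
S=lambda x,y:(x/6+180-.4,y/6+135-.4)
h,p=onz('side',S(388,232),.142),onz('side',S(270,326),.142); d=p-h
print(h,p,np.linalg.norm(d),np.arctan2(d@N,d@-U))
# tray: image difference of panel between pics 7,8 (clip at rest) and 10
for i in (8,10):
    g=cv2.imread(f'pics/side{i}.png'); e=g[185:225,185:305].astype(int)
    if i==8:b=e
    else: print('panel diff mean',np.abs(e-b).mean())
s=read_state();print(s['time'],s['tcp_pos'],s['contact_force'].round(1),s['opening'])
```

```text
[0.50094188 0.15177398 0.142     ] [0.450836   0.10154179 0.142     ] 0.07094978315974824 0.9821338586188398
panel diff mean 4.260763888888889
32.25 [0.44937166 0.09705906 0.16158722] [-19.8   6.6  13.7] 0.009817990330648167
```

Run:
```python
from h import *
close_gripper(60); dwell(1.0)
s=read_state();print(s['time'],s['tcp_pos'].round(4),s['contact_force'].round(1),s['opening'])
dwell(1.0)
s=read_state();print(s['time'],s['tcp_pos'].round(4),s['contact_force'].round(1),s['opening'])
for n in("side","top"): cv2.imwrite(f"pics/{n}11.png",camera(n))
f=lambda n:cv2.cvtColor(cv2.imread(f'pics/{n}.png'),cv2.COLOR_BGR2GRAY).astype(np.float32)
w=lambda g:g[195:225,210:310]
for a in('side7','side8'): print(cv2.phaseCorrelate(w(f(a)),w(f('side11'))))
```

```text
33.4667 [0.4494 0.097  0.1616] [-19.6   6.1  14.2] 0.010235763944255885
34.4667 [0.4494 0.0971 0.1616] [-20.6   6.   14.9] 0.009805495747325981
((-0.028869063545002405, -0.023973935683871517), 0.9664488945007325)
((-0.0382138077518519, 0.008810827505575602), 0.9850036156972249)
```

View pics/side11.png

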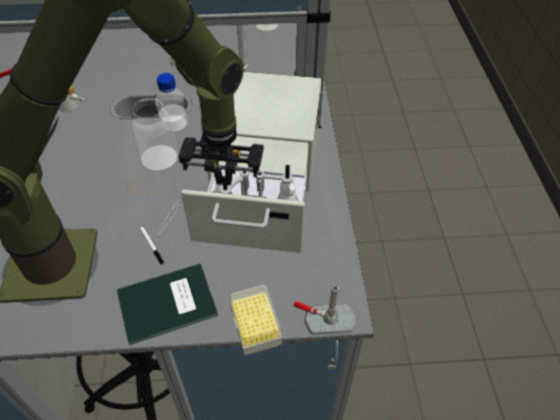

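The hold is steady and the panel hasn't moved. One last check on the tray's extension: the panel's top edge now against when it was shut, same camera.

Run:
```python
from h import *
g0=cv2.imread('pics/side0.png');g=cv2.imread('pics/side11.png')
crop(g0,190,115,330,165,5,'e0.png');crop(g,170,175,310,225,5,'e1.png')
cv2.imwrite('pics/e.png',np.vstack([cv2.imread('pics/e0.png'),cv2.imread('pics/e1.png')]))
```

```text
(no output)
```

View pics/e.png

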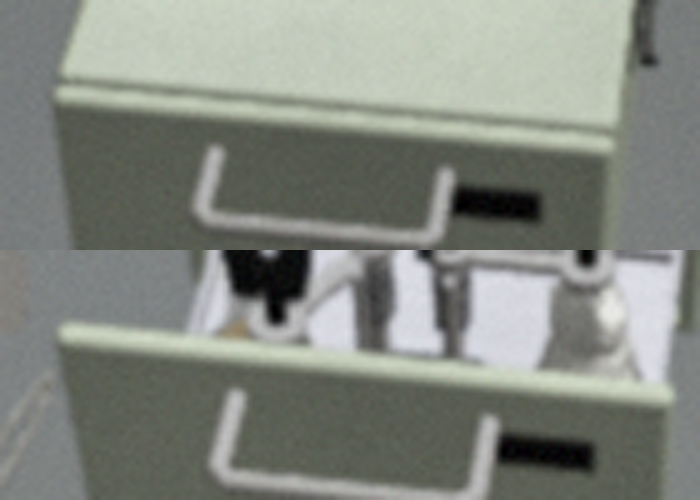

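Run:
```python
from h import *
a=lambda x,y:(x/5+190,y/5+115); b=lambda x,y:(x/5+170,(y-250)/5+175)
for p,q,z in [((57,100),(60,342),.2),((612,152),(671,402),.2),((200,212),(215,467),.172),((437,236),(482,493),.172)]:
    d=onz('side',b(*q),z)-onz('side',a(*p),z); print((d@N).round(4),(d@U).round(4))
```

```text
0.2004 -0.0011
0.1987 -0.0013
0.1996 -0.0021
0.1975 0.0004
```

Extension measures 0.199 ± 0.001 m, so the tray is at its stop. Handing in.

```bash
python3 -c "
from cell import *
job_done(); print(read_state()['time'])"
```

```text
the job is handed in; nothing more can be done
the job is handed in; nothing more can be done
```

I handed the job in at about 34.5 s of the 58 s limit, with the tray out at its stop and clip a held forward at its end stop. No verdict is reported.

**Tray:** My first grip on the handle slipped off the bar after pulling the tray out about 20 mm. A second grip 8 mm deeper held, and I pulled until the force climbed to 15 N. In the last side picture the panel had moved 0.198–0.200 m from its shut position. It did not shift while I swung the clip.

**Clip:** The bare flask is in the near cup, cup a. I gripped the clip a peg and swung it until the arm stopped moving and the push rose to about 20 N. From the image the clip is at about 0.98 rad, against 1.0 at the stop.

**Final hold:** I raised the grip setting to 60 N; over the next 2 s position and push stayed steady.

**Other things:** In the last pictures:
- Clip b was at rest.
- Both flasks were standing in their cups.
- The burner, tip box and other items looked undisturbed.

**Checks that disagreed:**
- The two cameras differed by 3–7 mm, so I averaged them and used contact forces as a check.
- The gripper opening read 10 mm on the 12 mm peg.
- The peg appears to sit about 4 mm off the pad centre, but it was not slipping.

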